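Clip down the lower case and start the shaker

TASK

The two red lid clips of the case clamped on the blue shaker have popped up: keeping the vial rack upright, lift it off the top of the case and stand it on the black mat, then press each clip down until it snaps flat. Put the rack back squarely on the four corner posts, let go of it, and only then press the orange start button on the white control box right down past its click and release it. Leave the amber bottle and the glass beaker standing where they are.

Things in the scene. Friction and masses are not known exactly. Their poses are not given: they have to be found in the camera images.
- rack_handle (a point): centre of the black bar handle on the loose vial rack: bar 120 mm long (x), 16 mm wide (y), 16 mm high, carried by a post 55 mm either way along x, free below in between. Its centre is 92 mm above the rack's underside and 32 mm above the caps of the vials beside it, so fingers can reach about 25 mm below the bar's centre. z up.
- rack_center (a point): centre of the vial rack (white block, ten capped amber vials, aluminium base 158 mm along x, 118 mm along y; 100 mm high; 0.3 to 0.65 kg): 50 mm above its underside, 42 mm below the handle's centre. It starts on the four corner posts of the case on the shaker; either way round is fine when put back.
- deck_mid (a point): middle of the level of the tops of the case's four grey corner posts: the rack's underside belongs at this height, its centre over this point, its long side along this x; z up. Guide lips at the corners rise 8 mm above the post tops and leave the rack 6 mm of play on each side.
- lid_mid (a point): middle of the upper face of the case's grey lid, 34 mm below the post tops and 107 mm above the bench. The case (180 mm along x, 140 mm along y) sits on the blue shaker (260 x 210 mm); both are fixed. The posts fill the corners (24 x 24 mm); the two red clips lie between them.
- clip_left_pad (a point): place to press on the left (+y of lid_mid) red clip: on its top face, 38 mm from its hinge. The clip is a paddle 64 mm (along lid_mid's x) by 50 mm, 8 mm thick, hinged at its inner edge 8 mm from the case's middle line, rising outwards when popped up. The rack covers it until lifted off. Flat, this point is 10 mm above the lid, about 13 mm lower than popped up.
- clip_right_pad (a point): the same point on the right (-y of lid_mid) red clip, which mirrors the left one
- clip_left (a joint): angle of the left clip: 0 popped up (it springs back to here), 0.36 rad flat and latched. Pushed down at its pad, it resists with up to about 8 N (near 0.1 rad), then less, nothing at 0.2 rad; beyond that it snaps flat by itself against a hard stop and stays.
- clip_right (a joint): the same for the right clip
- mat_mid (a point): centre of the upper face of the black rubber mat (220 mm along its x, 190 mm along y, 4 mm thick, fixed) on which the rack is set aside. It lies to the left or the right of the shaker.
- button_top (a point): centre of the top face of the orange start button (38 mm across, facing up, 16 mm proud) on the white control box (150 x 120 mm, 53 mm high, fixed), which stands on the other side of the shaker from the mat
- start_button (a joint): how far the start button is pressed, m: 0 up, 0.008 fully down. It resists with up to about 8 N near 0.004, then gives way to about 3 N at the bottom (the click), then a hard stop. It springs up when released.
- bottle: bystander: amber bottle, 60 mm across, 140 mm high, loose; origin at the middle of its foot
- beaker: bystander: glass beaker, 72 mm across, 95 mm high, loose; origin at the middle of its foot
There are look-alikes about, which are no part of the job. Leave any yellow look-alike of the part that bears button_top alone.

How it is judged:
By the outcome, as a careful person would: the job done as asked, in the order asked, and still so for the second after the job is handed in, with the robot touching nothing.
It also fails if it takes over 72 s, if anything falls off the work surface, if the arm or the gripper's body presses on something with over 40 N, if the wrist force passes 120 N, or if a joint passes its speed limit or range.

ROBOT

A 6-joint arm with a two-finger parallel gripper is mounted at the origin on the work surface. World frame = base frame: x ahead of the robot, y to its left, z up, the work surface at z = 0. Lengths are in m, angles in rad, forces in N, time in s.
With the tool pointing down it reaches from about 0.35 to 0.725 m from the base axis. Payload 4.3 kg.
Tool frame: the origin (TCP) lies where the fingers leave the gripper's body, on its centre line; the fingertips stand 73 mm ahead of it and the grasp point (between the pads) lies 54 mm ahead of it (manip.tip_reach is the distance from the TCP to the fingertips, in m); z points along the fingers, y is the line along which they close (so a half turn about z gives the same grasp; the last joint's range is limited). The gripper opens to 85 mm and grips with 20 to 120 N. Pads are 22 mm wide; open, the fingers measure 114 mm over their backs; the gripper's body (76 mm by 85 mm) begins 54 mm behind the grasp point. The pads swing forward as they close: fully open they stand 13 mm farther back than shut.
Start: joints at [1.128, 0.377, 0.081, 1.274, 0, 1.46], TCP at [0.188, 0.543, 0.304] pointing down, gripper open.
Joint ranges: [-2.72, 2.72], [-0.84, 1.66], [-1.02, 1.22], [-1.77, 2.12], [-1.37, 1.28], [-3.14, 3.14]. Speed limits (rad/s): [2.57, 2.57, 3.14, 3.14, 3.14, 3.14].

INTERFACE

Orientations are given as a unit quaternion [w, x, y, z].
In Python, from rig import manip gives the robot as it stands.
- The arm moves only by the tool play_rows, never from a script. Its argument "targets" is a list of rows, each an object of numbers: "x", "y", "z": the shift along the tool's x, y, z in mm; "spin": the turn about the tool's z in degrees. In form: [{"x": .., "y": .., "z": .., "spin": ..}, ...]. A call has exactly 8 rows; each row is the pose to reach, as a shift and turn from the pose commanded when the call began, along the tool's axes at that moment; what a row does not reach only later rows make up. A row lasts 1/10 s, in which the tool goes at most 50 mm and 8.59 degrees, less where a joint would pass 70% of its speed; a pose out of reach is approached as far as the arm can. A call with a gripper value outside its range is refused whole. "jaw" is the gripper's target within -1 to 1 (fully open at 1, half-way at 0, shut at -1), set as the call begins (left out, the last holds). The fingers move at their own pace and stop on an object; "squeeze" is the grip in N (left out, the last holds). Time passes only in rows, so rows that repeat a pose let the fingers close, or fill a call up. It gives the time, the measured TCP pose, the force, the opening and the grip force at its end, in the units of the state.
- manip.sense(): the state, without advancing time (a new reading comes with each control period).
- manip.capture(name): name is "scene" or "top" or "wrist"; returns a dict with "color" (400x640x3 uint8, red, green, blue), "fx", "fy", "cx", "cy" (pixels), "dist_coeffs" ([k1, k2, p1, p2, k3] as OpenCV has them; the pictures are not rectified), "eye" and "rotation" of the camera in the world. Camera axes: x right, y down, z forward; pixel columns grow to the right and rows downward; lengths in m; the calibration is good to about 2 mm. A picture is of the moment at which its call begins. There is no depth.
- manip.sign_off(): hands the job in; it is judged then, once.
Trained networks look in the newest picture that a camera, given by its name, has taken for a name from the list of things; names that differ only in an ending like _2 or _b are one class to them, and where a whole thing is asked for, a point or a joint stands for the part that bears it (a point fixed in the world has none). Each returns a list of dicts, best first, with "p" (0 to 1); they miss things now and then, are a little off and sometimes report something else, mostly with a low value. They report only what shows in the picture. A call takes as long as a camera call. They do not tell look-alikes from the thing itself.
- manip.regions_of(query, camera): "pixels" (400x640 bool, what is visible of it).
- manip.spot_point(query, camera): "point" ([x, y, z] in m, in world coordinates, good to about 4 mm: a listed point, or the origin of a listed thing).
The state is a dict: "clock": time; "joints": joint angles; "dq": joint speeds; "joint_torque": joint torques, N m; "eef_pos": TCP position; "orientation": TCP orientation; "contact_force": force on the tool from outside, world axes, zero at the start; "torque": the same for the moment, N m; "opening": opening from 0.0 (shut) to 1.0 (fully open); "gripper_force": force on a finger pad.
Only numpy, scipy, OpenCV 4.12 (cv2) and the standard library are available. Lean on these libraries where they do the work, as an engineer would, in place of code of your own. Each camera call takes 0.05 s, during which the arm holds its last target. There are 200 camera calls.

## Working session

There is one attempt and no reset: what is moved stays moved. The work goes in short steps, Python scripts to look and compute and a tool call to move; the robot and the scene stay as the last step left them, time stands still between calls to the robot, and variables do not carry over. Pictures are saved under pics/ and viewed, at most 10 in all, crops included, and the job is handed in when it is done.

Besides the shell and the picture viewer there is one more tool, called after "Call:" in YAML: its name, and indented under it one key for each argument. play_rows: Moves the arm, as the interface text tells. Its arguments: {"type":"object","properties":{"targets":{"type":"array","items":{"type":"object","properties":{"x":{"type":"number"},"y":{"type":"number"},"z":{"type":"number"},"spin":{"type":"number"}}}},"jaw":{"type":"number"},"squeeze":{"type":"number"}},"required":["targets"]}

```bash
mkdir -p pics; ls
cat > h.py <<'E'
import numpy as np, cv2
from rig import manip
from scipy.spatial.transform import Rotation as R
def save(cam,name):
    c=manip.capture(cam); cv2.imwrite(f'pics/{name}.png',c['color'][:,:,::-1]); return c
def proj(c,P):
    Rm=np.array(c['rotation']); 
    if Rm.shape!=(3,3): Rm=R.from_quat(np.roll(Rm,-1)).as_matrix()
    K=np.array([[c['fx'],0,c['cx']],[0,c['fy'],c['cy']],[0,0,1]])
    rv=cv2.Rodrigues(Rm.T)[0]; t=-Rm.T@np.array(c['eye'])
    return cv2.projectPoints(np.array(P,float).reshape(-1,1,3),rv,t,K,np.array(c['dist_coeffs'],float))[0].reshape(-1,2)
def ray_z(c,uv,z):
    K=np.array([[c['fx'],0,c['cx']],[0,c['fy'],c['cy']],[0,0,1]])
    n=cv2.undistortPoints(np.array(uv,float).reshape(-1,1,2),K,np.array(c['dist_coeffs'],float)).reshape(-1,2)
    d=np.c_[n,np.ones(len(n))]@np.array(c['rotation']).T; e=np.array(c['eye'])
    return e+d*((z-e[2])/d[:,2])[:,None]
def totool(P,yaw=None):
    s=manip.sense(); q=np.roll(s['orientation'],-1); return 1000*R.from_quat(q).inv().apply(np.array(P)-s['eef_pos'])
E
python3 - <<'E'
from h import *
import json
s=manip.sense();print({k:np.round(v,3).tolist() for k,v in s.items()})
Q=['rack_handle','rack_center','deck_mid','lid_mid','clip_left_pad','clip_right_pad','mat_mid','button_top','bottle','beaker']
for cam in ['scene','top']:
    c=save(cam,cam+'0');print(cam,np.round(c['eye'],3))
    for q in Q:
        for d in manip.spot_point(q,cam)[:4]:print(cam,q,round(d['p'],2),np.round(d['point'],3),proj(c,d['point']).round())
E
```

```text
pics
{'clock': 0.0, 'joints': [1.128, 0.378, 0.08, 1.274, 0.0, 1.46], 'dq': [-0.001, -0.0, 0.001, 0.0, -0.0, 0.001], 'joint_torque': [-0.001, -46.36, 26.988, 0.021, -0.0, 0.0], 'eef_pos': [0.188, 0.543, 0.303], 'orientation': [-0.0, 0.166, 0.986, -0.001], 'contact_force': [0.269, -0.185, 0.523], 'torque': [0.005, 0.006, 0.019], 'gripper_force': 0.0, 'opening': 1.005}
scene [1.451 0.463 1.328]
scene rack_handle 0.92 [ 0.561 -0.009  0.237] [[340. 207.]]
scene rack_handle 0.19 [ 0.733 -0.247  0.001] [[251. 258.]]
scene rack_center 0.82 [ 0.557 -0.009  0.188] [[340. 217.]]
scene lid_mid 0.66 [ 0.56  -0.009  0.11 ] [[338. 233.]]
scene mat_mid 0.69 [0.539 0.37  0.003] [[443. 300.]]
scene button_top 0.59 [ 0.538 -0.577  0.071] [[211. 173.]]
scene button_top 0.58 [ 0.286 -0.384  0.066] [[291. 155.]]
scene button_top 0.44 [ 0.497 -0.384  0.075] [[259. 186.]]
scene bottle 0.57 [ 0.73   0.235 -0.   ] [[377. 326.]]
scene beaker 0.92 [ 0.73  -0.247  0.001] [[251. 257.]]
top [ 0.401 -0.096  1.353]
top rack_handle 0.89 [ 0.562 -0.006  0.23 ] [[286. 180.]]
top rack_center 0.96 [ 0.561 -0.007  0.193] [[288. 183.]]
top clip_left_pad 0.33 [ 0.564 -0.004  0.229] [[286. 179.]]
top mat_mid 0.57 [0.538 0.371 0.002] [[172. 200.]]
top button_top 0.69 [ 0.5   -0.392  0.072] [[422. 207.]]
top button_top 0.67 [ 0.543 -0.579  0.069] [[483. 192.]]
top button_top 0.58 [ 0.284 -0.382  0.063] [[420. 281.]]
top bottle 0.87 [0.73  0.242 0.001] [[214. 139.]]
top beaker 0.81 [ 0.733 -0.251 -0.001] [[370. 136.]]
top beaker 0.52 [ 0.561 -0.009  0.191] [[289. 183.]]
```

View pics/scene0.png

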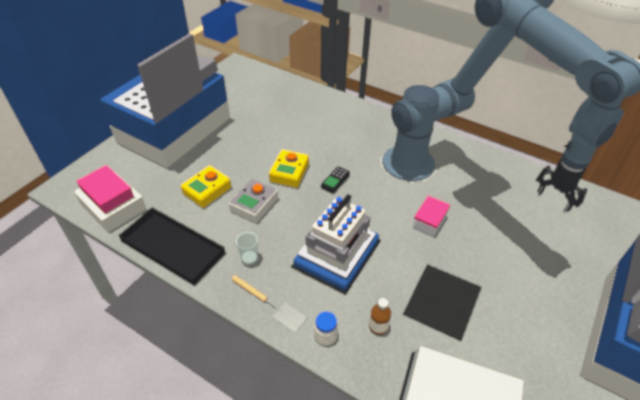

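Run:
```python
import cv2
a=cv2.imread('pics/top0.png')
cv2.imwrite('pics/top_crop.png',cv2.resize(a[110:310,130:530],(800,400),interpolation=cv2.INTER_CUBIC))
```

```text
(no output)
```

View pics/top_crop.png

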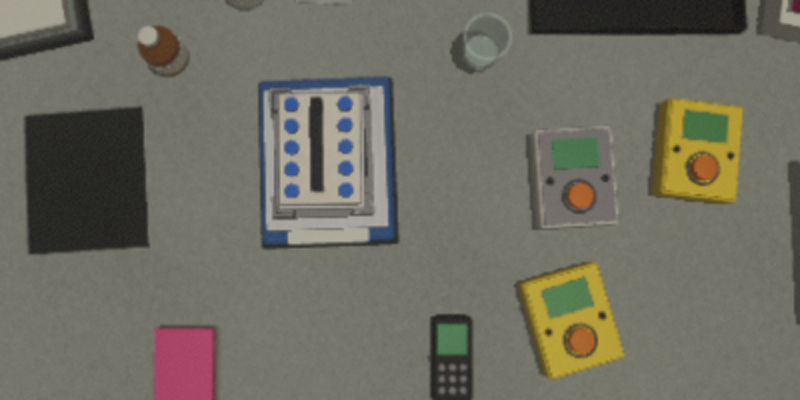

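The image holds three button boxes (top-camera pixels): a grey-white one at (422,207) and two yellow ones at (483,192) and (420,281). The white one fits the description, and the enlarged crop confirms it at crop (580,195). The rack is on the shaker at (288,183), and the mat is to its left at (172,200).

Run:
```python
from h import *
c=manip.capture('top')
for q,z in [('rack_handle',.24),('rack_center',.15),('lid_mid',.05),('clip_left',.1),('mat_mid',.004),('start_button',.07),('button_top',.053)]:
    for d in manip.regions_of(q,'top')[:3]:
        m=d['pixels'].astype(np.uint8); cs=cv2.findContours(m,0,2)[0]; k=max(cs,key=cv2.contourArea).reshape(-1,2)
        P=ray_z(c,k,z)[:,:2]*1000
        print(q,round(d['p'],2),m.sum(),cv2.minAreaRect(P.astype(np.float32)))
print(totool([.562,-.008,.385]))
```

```text
Traceback (most recent call last):
  File "h.py", line 15, in ray_z
    d=np.c_[n,np.ones(len(n))]@np.array(c['rotation']).T; e=np.array(c['eye'])
      ~~~~~~~~~~~~~~~~~~~~~~~~^~~~~~~~~~~~~~~~~~~~~~~~~~
ValueError: matmul: Input operand 1 has a mismatch in its core dimension 0, with gufunc signature (n?,k),(k,m?)->(n?,m?) (size 4 is different from 3)
```

```bash
sed -i "s/@np.array(c\['rotation'\]).T; e=/@R.from_quat(np.roll(c['rotation'],-1)).as_matrix().T; e=/" h.py
python3 - <<'E'
from h import *
c=manip.capture('top')
for q,z in [('rack_handle',.24),('rack_center',.15),('lid_mid',.05),('clip_left',.1),('mat_mid',.004),('start_button',.07),('button_top',.053)]:
    for d in manip.regions_of(q,'top')[:3]:
        m=d['pixels'].astype(np.uint8); cs=cv2.findContours(m,0,2)[0]; k=max(cs,key=cv2.contourArea).reshape(-1,2)
        P=ray_z(c,k,z)[:,:2]*1000
        print(q,round(d['p'],2),m.sum(),cv2.minAreaRect(P.astype(np.float32)))
print(totool([.562,-.008,.385]))
E
```

```text
rack_handle 0.56 2484 ((549.0742797851562, -16.517654418945312), (149.8311004638672, 109.44817352294922), 0.14533625543117523)
rack_center 0.74 2484 ((560.7833251953125, -8.58407974243164), (161.11131286621094, 120.05883026123047), 0.7016363143920898)
lid_mid 0.77 3004 ((557.5847778320312, -10.921852111816406), (251.97433471679688, 202.52732849121094), 1.0753756761550903)
mat_mid 0.69 4162 ((537.3514404296875, 370.3560791015625), (223.82382202148438, 191.5626983642578), 3.4389045238494873)
start_button 0.65 156 ((541.2694091796875, -572.8571166992188), (43.48221206665039, 36.138633728027344), 89.37734985351562)
start_button 0.41 76 ((500.0177307128906, -386.2180480957031), (23.896333694458008, 26.892364501953125), 88.18355560302734)
button_top 0.51 86 ((501.35186767578125, -388.5609130859375), (27.527433395385742, 27.00908851623535), 89.29268646240234)
button_top 0.47 140 ((541.5867919921875, -580.54931640625), (41.04733657836914, 33.55774688720703), 89.3773193359375)
[-533.78415264 -399.00114809  -81.11440519]
```

Call:
play_rows:
  targets:
    - {"x": -20,"y": -15,"z": -40,"spin": -3}
    - {"x": -60,"y": -45,"z": -60,"spin": -6}
    - {"x": -98,"y": -73,"z": -70,"spin": -9}
    - {"x": -136,"y": -101,"z": -75,"spin": -12}
    - {"x": -174,"y": -129,"z": -80,"spin": -15}
    - {"x": -212,"y": -157,"z": -81,"spin": -18}
    - {"x": -250,"y": -185,"z": -81,"spin": -20}
    - {"x": -288,"y": -213,"z": -81,"spin": -20}
  jaw: 1

```text
clock: 2.4
eef_pos: [0.3912, 0.2464, 0.3853]
orientation: [0.0, -0.008, 1.0, 0.0]
contact_force: [0.9, 0.5, 0.3]
opening: 1.0
gripper_force: 0.0
```

Run:
```python
from h import *
print(manip.sense()['eef_pos'],totool([.562,-.008,.385]))
```

```text
[0.3912229  0.24639103 0.38527832] [-166.43308919 -257.25402144    0.29504466]
```

Call:
play_rows:
  targets:
    - {"x": -20,"y": -31,"z": 0,"spin": 0}
    - {"x": -45,"y": -70,"z": 0,"spin": 0}
    - {"x": -70,"y": -109,"z": 0,"spin": 0}
    - {"x": -95,"y": -148,"z": 0,"spin": 0}
    - {"x": -120,"y": -187,"z": 0,"spin": 0}
    - {"x": -145,"y": -226,"z": 0,"spin": 0}
    - {"x": -166,"y": -257,"z": 0,"spin": 0}
    - {"x": -166,"y": -257,"z": 0,"spin": 0}

```text
clock: 3.2
eef_pos: [0.5627, -0.0101, 0.3837]
orientation: [-0.0, -0.005, 1.0, -0.001]
contact_force: [-0.3, 0.4, 1.0]
opening: 0.997
gripper_force: 0.0
```

Run:
```python
from h import *
c=save('wrist','w1'); s=manip.sense(); print(s['eef_pos'],s['contact_force'],c['eye'])
for q in ['rack_handle','rack_center','deck_mid','lid_mid']:
    for d in manip.spot_point(q,'wrist')[:2]:print(q,round(d['p'],2),np.round(d['point'],4),proj(c,d['point']).round(),totool(d['point']).round(1))
for q,z in [('rack_handle',.241),('rack_center',.22),('lid_mid',.05)]:
    for d in manip.regions_of(q,'wrist')[:2]:
        m=d['pixels'].astype(np.uint8); k=max(cv2.findContours(m,0,2)[0],key=cv2.contourArea).reshape(-1,2)
        print(q,d['p'],m.sum(),cv2.minAreaRect((ray_z(c,k,z)[:,:2]*1000).astype(np.float32)))
# dark bar edges
g=cv2.cvtColor(c['color'],cv2.COLOR_RGB2GRAY); a,b=proj(c,[[.51,-.008,.241],[.61,-.008,.241]]);print(a,b)
```

```text
[ 0.5614922  -0.00806924  0.38409008] [0.08080914 1.36212962 0.24320802] [ 0.4974726  -0.01140764  0.45352406]
rack_handle 0.56 [ 0.5548 -0.0065  0.2312] [[325. 190.]] [  5.8   0.2 153.3]
rack_center 0.62 [ 0.5533 -0.0079  0.1915] [[322. 179.]] [  6.9  -2.  193.3]
rack_handle 0.59 16769 ((550.171875, -10.062496185302734), (131.66819763183594, 86.47110748291016), 0.40692469477653503)
rack_center 0.71 16824 ((555.6265258789062, -10.285255432128906), (144.19729614257812, 95.83586120605469), 0.41853123903274536)
lid_mid 0.65 6983 ((566.7327270507812, -8.6986083984375), (262.8128356933594, 194.75357055664062), 1.6392713785171509)
[323.78165092 135.9778524 ] [321.86164714 256.65849047]
```

View pics/w1.png

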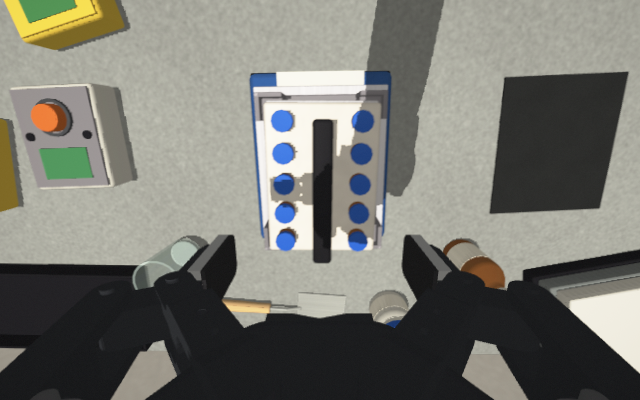

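The wrist view shows the rack below, with the bar handle at u≈313–332 and v≈119–263, along world x. Next I measure the bar and the case from it.

Run:
```python
from h import *
c=manip.capture('wrist')
g=c['color'].max(2); m=np.zeros_like(g); m[112:270,304:342]=(g[112:270,304:342]<60)
k=max(cv2.findContours(m,0,2)[0],key=cv2.contourArea).reshape(-1,2)
r=cv2.minAreaRect((ray_z(c,k,.241)[:,:2]*1000).astype(np.float32)); print(r, k.min(0),k.max(0))
# blue shaker outer
h=cv2.cvtColor(c['color'],cv2.COLOR_RGB2HSV)
print(totool([.562,-.008,.285]))
# top cam: case body outline: check projected shaker/case hypothesis via shaker front rect in top
t=manip.capture('top')
for q in ['rack_handle','rack_center','lid_mid','deck_mid']:
    for d in manip.spot_point(q,'top')[:1]+manip.spot_point(q,'scene')[:1]:print(q,round(d['p'],2),np.round(d['point'],4))
```

```text
((556.7535400390625, -9.052807807922363), (117.37457275390625, 14.53117847442627), 0.3865053057670593) [306 123] [325 264]
[ -1.68330253  -2.82562764 100.28765862]
rack_handle 0.82 [ 0.5613 -0.0052  0.2336]
rack_handle 0.92 [ 0.5607 -0.0088  0.2369]
rack_center 0.67 [ 0.5586 -0.0135  0.1908]
rack_center 0.82 [ 0.5567 -0.0094  0.1879]
lid_mid 0.66 [ 0.5598 -0.0089  0.1104]
deck_mid 0.2 [ 0.5602 -0.0094  0.1927]
```

Call:
play_rows:
  targets:
    - {"x": 3,"y": -1,"z": 15}
    - {"x": 3,"y": -1,"z": 35}
    - {"x": 3,"y": -1,"z": 55}
    - {"x": 3,"y": -1,"z": 72}
    - {"x": 3,"y": -1,"z": 86}
    - {"x": 3,"y": -1,"z": 96}
    - {"x": 3,"y": -1,"z": 99}
    - {"x": 3,"y": -1,"z": 99}

```text
invalid input
```

Call:
play_rows:
  targets:
    - {"x": 0,"y": 0,"z": 0}
    - {"x": 0,"y": 0,"z": 0}
    - {"x": 0,"y": 0,"z": 0}
    - {"x": 0,"y": 0,"z": 0}
    - {"x": 0,"y": 0,"z": 0}
    - {"x": 0,"y": 0,"z": 0}
    - {"x": 0,"y": 0,"z": 0}
    - {"x": 0,"y": 0,"z": 0}
  jaw: -1
  squeeze: 70

```text
invalid input
```

Call:
play_rows:
  targets:
    - {"x": 3,"y": -1,"z": 15,"spin": 0}
    - {"x": 3,"y": -1,"z": 35,"spin": 0}
    - {"x": 3,"y": -1,"z": 55,"spin": 0}
    - {"x": 3,"y": -1,"z": 72,"spin": 0}
    - {"x": 3,"y": -1,"z": 86,"spin": 0}
    - {"x": 3,"y": -1,"z": 96,"spin": 0}
    - {"x": 3,"y": -1,"z": 99,"spin": 0}
    - {"x": 3,"y": -1,"z": 99,"spin": 0}

```text
clock: 4.9
eef_pos: [0.5575, -0.0073, 0.2858]
orientation: [-0.0, -0.008, 1.0, 0.0]
contact_force: [-0.3, 0.3, -0.7]
opening: 1.0
gripper_force: 0.0
```

Call:
play_rows:
  targets:
    - {"x": 0,"y": 0,"z": 0,"spin": 0}
    - {"x": 0,"y": 0,"z": 0,"spin": 0}
    - {"x": 0,"y": 0,"z": 0,"spin": 0}
    - {"x": 0,"y": 0,"z": 0,"spin": 0}
    - {"x": 0,"y": 0,"z": 0,"spin": 0}
    - {"x": 0,"y": 0,"z": 0,"spin": 0}
    - {"x": 0,"y": 0,"z": 0,"spin": 0}
    - {"x": 0,"y": 0,"z": 0,"spin": 0}
  jaw: -1
  squeeze: 70

```text
clock: 5.7
eef_pos: [0.5578, -0.0077, 0.2861]
orientation: [0.0, -0.008, 1.0, -0.0]
contact_force: [0.7, -4.1, 1.3]
opening: 0.173
gripper_force: 72.4
```

Call:
play_rows:
  targets:
    - {"x": 0,"y": 0,"z": -2,"spin": 0}
    - {"x": 0,"y": 0,"z": -6,"spin": 0}
    - {"x": 0,"y": 0,"z": -12,"spin": 0}
    - {"x": 0,"y": 0,"z": -22,"spin": 0}
    - {"x": 0,"y": 0,"z": -34,"spin": 0}
    - {"x": 0,"y": 0,"z": -46,"spin": 0}
    - {"x": 0,"y": 0,"z": -56,"spin": 0}
    - {"x": 0,"y": 0,"z": -60,"spin": 0}
  squeeze: 80

```text
clock: 6.5
eef_pos: [0.5582, -0.0073, 0.3479]
orientation: [0.001, -0.008, 1.0, -0.0]
contact_force: [-0.4, 0.1, -5.4]
opening: 0.17
gripper_force: 78.0
```

Call:
play_rows:
  targets:
    - {"x": 0,"y": 8,"z": 0,"spin": 0}
    - {"x": 1,"y": 24,"z": 0,"spin": 0}
    - {"x": 2,"y": 48,"z": 0,"spin": 0}
    - {"x": 3,"y": 76,"z": 0,"spin": 0}
    - {"x": 4,"y": 106,"z": 0,"spin": 0}
    - {"x": 5,"y": 136,"z": 0,"spin": 0}
    - {"x": 6,"y": 166,"z": 0,"spin": 0}
    - {"x": 7,"y": 196,"z": 0,"spin": 0}

```text
clock: 7.3
eef_pos: [0.5463, 0.1911, 0.3451]
orientation: [-0.001, -0.009, 1.0, 0.0]
contact_force: [1.5, -0.5, -5.6]
opening: 0.177
gripper_force: 78.1
```

Call:
play_rows:
  targets:
    - {"x": 1,"y": 30,"z": 0,"spin": 0}
    - {"x": 2,"y": 60,"z": 0,"spin": 0}
    - {"x": 3,"y": 90,"z": 0,"spin": 0}
    - {"x": 4,"y": 118,"z": 0,"spin": 0}
    - {"x": 5,"y": 144,"z": 0,"spin": 0}
    - {"x": 6,"y": 164,"z": 0,"spin": 0}
    - {"x": 7,"y": 177,"z": 0,"spin": 0}
    - {"x": 7,"y": 182,"z": 0,"spin": 0}

```text
clock: 8.1
eef_pos: [0.5363, 0.3723, 0.345]
orientation: [-0.001, -0.009, 1.0, -0.0]
contact_force: [1.0, 0.1, -4.7]
opening: 0.172
gripper_force: 78.2
```

Call:
play_rows:
  targets:
    - {"x": 0,"y": 0,"z": 10,"spin": 0}
    - {"x": 0,"y": 0,"z": 35,"spin": 0}
    - {"x": 0,"y": 0,"z": 70,"spin": 0}
    - {"x": 0,"y": 0,"z": 105,"spin": 0}
    - {"x": 0,"y": 0,"z": 140,"spin": 0}
    - {"x": 0,"y": 0,"z": 166,"spin": 0}
    - {"x": 0,"y": 0,"z": 182,"spin": 0}
    - {"x": 0,"y": 0,"z": 188,"spin": 0}

```text
clock: 8.9
eef_pos: [0.5359, 0.3683, 0.1547]
orientation: [-0.002, -0.007, 1.0, -0.001]
contact_force: [-0.9, 0.2, -4.4]
opening: 0.172
gripper_force: 78.2
```

Call:
play_rows:
  targets:
    - {"x": 0,"y": 0,"z": 2,"spin": 0}
    - {"x": 0,"y": 0,"z": 4,"spin": 0}
    - {"x": 0,"y": 0,"z": 5,"spin": 0}
    - {"x": 0,"y": 0,"z": 6,"spin": 0}
    - {"x": 0,"y": 0,"z": 7,"spin": 0}
    - {"x": 0,"y": 0,"z": 8,"spin": 0}
    - {"x": 0,"y": 0,"z": 8,"spin": 0}
    - {"x": 0,"y": 0,"z": 8,"spin": 0}

```text
clock: 9.7
eef_pos: [0.5375, 0.3705, 0.1499]
orientation: [0.0, -0.008, 1.0, 0.0]
contact_force: [-0.6, 0.2, -5.3]
opening: 0.167
gripper_force: 78.2
```

Call:
play_rows:
  targets:
    - {"x": 0,"y": 0,"z": 0.5,"spin": 0}
    - {"x": 0,"y": 0,"z": 1,"spin": 0}
    - {"x": 0,"y": 0,"z": 1.5,"spin": 0}
    - {"x": 0,"y": 0,"z": 2,"spin": 0}
    - {"x": 0,"y": 0,"z": 2,"spin": 0}
    - {"x": 0,"y": 0,"z": 2,"spin": 0}
    - {"x": 0,"y": 0,"z": 2,"spin": 0}
    - {"x": 0,"y": 0,"z": 2,"spin": 0}

```text
clock: 10.5
eef_pos: [0.5376, 0.3702, 0.1491]
orientation: [0.0, -0.008, 1.0, -0.0]
contact_force: [-3.4, -3.6, 5.9]
opening: 0.172
gripper_force: 79.6
```

Call:
play_rows:
  targets:
    - {"x": 0,"y": 0,"z": -0.5,"spin": 0}
    - {"x": 0,"y": 0,"z": -0.5,"spin": 0}
    - {"x": 0,"y": 0,"z": -0.5,"spin": 0}
    - {"x": 0,"y": 0,"z": -0.5,"spin": 0}
    - {"x": 0,"y": 0,"z": -0.5,"spin": 0}
    - {"x": 0,"y": 0,"z": -0.5,"spin": 0}
    - {"x": 0,"y": 0,"z": -0.5,"spin": 0}
    - {"x": 0,"y": 0,"z": -0.5,"spin": 0}
  jaw: 1

```text
clock: 11.3
eef_pos: [0.5375, 0.3705, 0.1484]
orientation: [0.0, -0.008, 1.0, 0.0]
contact_force: [0.4, 0.1, -0.1]
opening: 1.0
gripper_force: 0.0
```

Call:
play_rows:
  targets:
    - {"x": 0,"y": 0,"z": -5,"spin": 0}
    - {"x": 0,"y": 0,"z": -15,"spin": 0}
    - {"x": 0,"y": 0,"z": -35,"spin": 0}
    - {"x": 0,"y": 0,"z": -65,"spin": 0}
    - {"x": 0,"y": 0,"z": -100,"spin": 0}
    - {"x": 0,"y": 0,"z": -135,"spin": 0}
    - {"x": 0,"y": 0,"z": -165,"spin": 0}
    - {"x": 0,"y": 0,"z": -180,"spin": 0}

```text
clock: 12.1
eef_pos: [0.5382, 0.3709, 0.3333]
orientation: [0.003, -0.008, 1.0, 0.002]
contact_force: [0.7, -0.7, 1.2]
opening: 1.005
gripper_force: 0.0
```

Run:
```python
from h import *
for cam in ['top','scene']:
    c=save(cam,cam+'1')
    for q in ['rack_handle','deck_mid','lid_mid','clip_left_pad','clip_right_pad']:
        for d in manip.spot_point(q,cam)[:3]:print(cam,q,round(d['p'],2),np.round(d['point'],4),proj(c,d['point']).round())
a=cv2.imread('pics/top1.png')[120:270,150:450]; b=cv2.imread('pics/scene1.png')[150:350,250:500]
cv2.imwrite('pics/both1.png',np.vstack([cv2.resize(a,(600,300),interpolation=2),cv2.resize(b[:,:],(375,300),interpolation=2).copy() if 0 else cv2.copyMakeBorder(cv2.resize(b,(375,300),interpolation=2),0,0,0,225,0)]))
```

```text
top rack_handle 0.6 [0.5439 0.3735 0.0927] [[161. 195.]]
top deck_mid 0.76 [ 0.5598 -0.0068  0.1436] [[289. 185.]]
top lid_mid 0.86 [ 0.5615 -0.0089  0.1042] [[291. 187.]]
top lid_mid 0.22 [0.5405 0.3653 0.0571] [[168. 197.]]
top clip_left_pad 0.78 [0.5574 0.0322 0.1349] [[276. 187.]]
top clip_right_pad 0.74 [ 0.5608 -0.0502  0.1277] [[305. 186.]]
scene rack_handle 0.87 [0.5367 0.3695 0.0986] [[449. 283.]]
scene rack_handle 0.41 [0.5368 0.3667 0.0546] [[445. 291.]]
scene deck_mid 0.73 [ 0.5617 -0.0083  0.1441] [[339. 227.]]
scene deck_mid 0.42 [0.5373 0.369  0.054 ] [[446. 291.]]
scene lid_mid 0.64 [ 0.5573 -0.0121  0.1096] [[338. 233.]]
scene clip_left_pad 0.71 [0.5586 0.0339 0.1317] [[350. 235.]]
scene clip_right_pad 0.54 [ 0.5603 -0.0494  0.1265] [[328. 225.]]
```

View pics/both1.png

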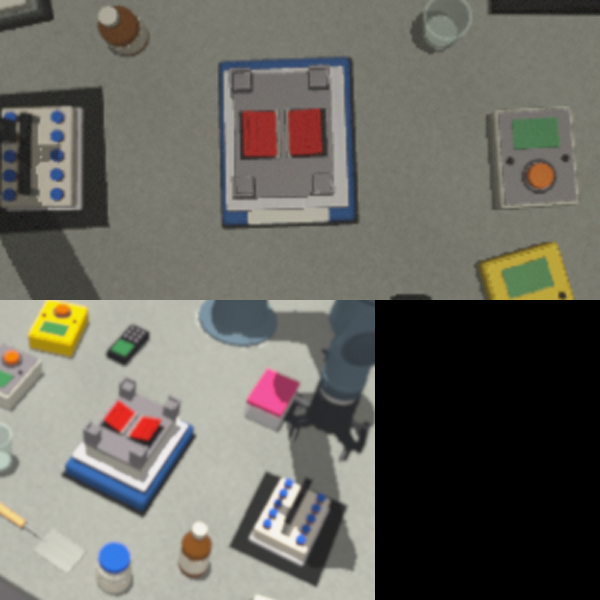

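The rack stands upright on the mat. The case shows both red clips popped up, at about (276,187) and (305,186) in the top image. Next I move over the left clip with the gripper shut.

Call:
play_rows:
  targets:
    - {"x": -1,"y": -12,"z": 0,"spin": 0}
    - {"x": -2,"y": -40,"z": 0,"spin": 0}
    - {"x": -4,"y": -80,"z": 0,"spin": 0}
    - {"x": -6,"y": -122,"z": 0,"spin": 0}
    - {"x": -8,"y": -166,"z": 0,"spin": 0}
    - {"x": -10,"y": -210,"z": 0,"spin": 0}
    - {"x": -12,"y": -254,"z": 0,"spin": 0}
    - {"x": -14,"y": -294,"z": 0,"spin": 0}
  jaw: -1
  squeeze: 30

```text
clock: 13.5
eef_pos: [0.5558, 0.074, 0.3286]
orientation: [0.0, -0.008, 1.0, -0.0]
contact_force: [1.2, -0.1, 0.3]
opening: -0.001
gripper_force: 0.0
```

Call:
play_rows:
  targets:
    - {"x": -1,"y": -28,"z": 10,"spin": 0}
    - {"x": -2,"y": -40,"z": 25,"spin": 0}
    - {"x": -2,"y": -43,"z": 40,"spin": 0}
    - {"x": -2,"y": -43,"z": 55,"spin": 0}
    - {"x": -2,"y": -43,"z": 65,"spin": 0}
    - {"x": -2,"y": -43,"z": 70,"spin": 0}
    - {"x": -2,"y": -43,"z": 70,"spin": 0}
    - {"x": -2,"y": -43,"z": 70,"spin": 0}

```text
clock: 14.3
eef_pos: [0.5592, 0.0339, 0.259]
orientation: [0.0, -0.008, 1.0, -0.0]
contact_force: [-0.3, -0.4, 0.1]
opening: 0.001
gripper_force: 0.0
```

Run:
```python
from h import *
s=manip.sense();print(s['eef_pos'],s['opening'],s['contact_force'])
tip=np.array(s['eef_pos'])-[0,0,manip.tip_reach];print(tip)
c=save('wrist','w2')
for q in ['deck_mid','lid_mid','clip_left_pad','clip_right_pad']:
    for d in manip.spot_point(q,'wrist')[:2]:print(q,round(d['p'],2),np.round(d['point'],4))
```

```text
[0.55916827 0.03387074 0.2589918 ] 0.0013171066847969546 [-0.33945554 -0.40780753  0.09346966]
[0.55916827 0.03387074 0.1863918 ]
deck_mid 0.66 [ 0.565  -0.0075  0.1413]
lid_mid 0.96 [ 0.5569 -0.0073  0.1091]
clip_left_pad 0.74 [0.5606 0.0293 0.1272]
clip_right_pad 0.59 [ 0.5621 -0.053   0.1295]
```

View pics/w2.png

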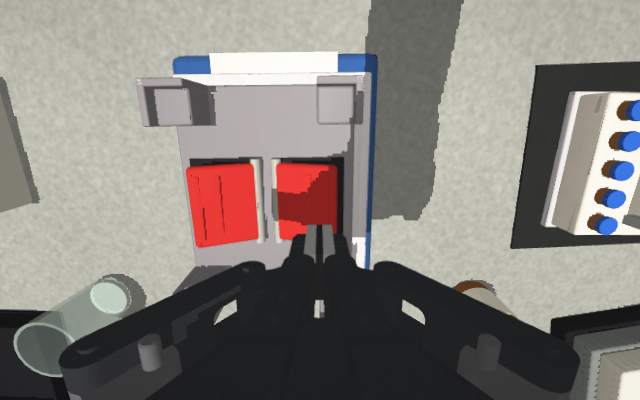

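The closed fingertips hang over the left clip (about u 320, v 240). The clips lie on either side of the hinge line at u≈265. Pressing the left clip.

Call:
play_rows:
  targets:
    - {"x": 0,"y": 0,"z": 10,"spin": 0}
    - {"x": 0,"y": 0,"z": 28,"spin": 0}
    - {"x": 0,"y": 0,"z": 42,"spin": 0}
    - {"x": 0,"y": 0,"z": 50,"spin": 0}
    - {"x": 0,"y": 0,"z": 54,"spin": 0}
    - {"x": 0,"y": 0,"z": 57,"spin": 0}
    - {"x": 0,"y": 0,"z": 60,"spin": 0}
    - {"x": 0,"y": 0,"z": 60,"spin": 0}

```text
clock: 15.35
eef_pos: [0.5592, 0.0345, 0.1997]
orientation: [0.001, -0.008, 1.0, 0.001]
contact_force: [-3.9, 1.1, 7.6]
opening: 0.003
gripper_force: 3.6
```

Call:
play_rows:
  targets:
    - {"x": 0,"y": 0,"z": 2,"spin": 0}
    - {"x": 0,"y": 0,"z": 4,"spin": 0}
    - {"x": 0,"y": 0,"z": 6,"spin": 0}
    - {"x": 0,"y": 0,"z": 8,"spin": 0}
    - {"x": 0,"y": 0,"z": 9.5,"spin": 0}
    - {"x": 0,"y": 0,"z": 10.5,"spin": 0}
    - {"x": 0,"y": 0,"z": 11,"spin": 0}
    - {"x": 0,"y": 0,"z": 11,"spin": 0}

```text
clock: 16.15
eef_pos: [0.5591, 0.0337, 0.1892]
orientation: [0.001, -0.008, 1.0, -0.0]
contact_force: [-4.7, -0.2, 12.7]
opening: -0.002
gripper_force: 6.4
```

Call:
play_rows:
  targets:
    - {"x": 0,"y": 0,"z": -8,"spin": 0}
    - {"x": 0,"y": 0,"z": -25,"spin": 0}
    - {"x": 0,"y": -10,"z": -45,"spin": 0}
    - {"x": 0,"y": -35,"z": -51,"spin": 0}
    - {"x": 0,"y": -62,"z": -51,"spin": 0}
    - {"x": 0,"y": -80,"z": -51,"spin": 0}
    - {"x": 0,"y": -86,"z": -51,"spin": 0}
    - {"x": 0,"y": -86,"z": -51,"spin": 0}

```text
clock: 16.95
eef_pos: [0.5603, -0.0527, 0.2382]
orientation: [-0.0, -0.007, 1.0, 0.0]
contact_force: [-0.3, 0.3, -0.3]
opening: -0.002
gripper_force: 0.0
```

Call:
play_rows:
  targets:
    - {"x": 0,"y": 0,"z": 8,"spin": 0}
    - {"x": 0,"y": 0,"z": 20,"spin": 0}
    - {"x": 0,"y": 0,"z": 30,"spin": 0}
    - {"x": 0,"y": 0,"z": 34,"spin": 0}
    - {"x": 0,"y": 0,"z": 37,"spin": 0}
    - {"x": 0,"y": 0,"z": 40,"spin": 0}
    - {"x": 0,"y": 0,"z": 40,"spin": 0}
    - {"x": 0,"y": 0,"z": 40,"spin": 0}

```text
clock: 17.75
eef_pos: [0.5603, -0.0526, 0.1987]
orientation: [0.0, -0.008, 1.0, -0.001]
contact_force: [-2.0, -1.7, 5.9]
opening: -0.002
gripper_force: 2.4
```

Call:
play_rows:
  targets:
    - {"x": 0,"y": 0,"z": 2,"spin": 0}
    - {"x": 0,"y": 0,"z": 4,"spin": 0}
    - {"x": 0,"y": 0,"z": 6,"spin": 0}
    - {"x": 0,"y": 0,"z": 8,"spin": 0}
    - {"x": 0,"y": 0,"z": 9.5,"spin": 0}
    - {"x": 0,"y": 0,"z": 10.5,"spin": 0}
    - {"x": 0,"y": 0,"z": 11,"spin": 0}
    - {"x": 0,"y": 0,"z": 11,"spin": 0}

```text
clock: 18.55
eef_pos: [0.5602, -0.0519, 0.1892]
orientation: [0.0, -0.008, 1.0, 0.0]
contact_force: [-5.3, 0.8, 13.7]
opening: 0.0
gripper_force: 6.7
```

Call:
play_rows:
  targets:
    - {"x": 0,"y": 0,"z": -8,"spin": 0}
    - {"x": 0,"y": 0,"z": -30,"spin": 0}
    - {"x": 0,"y": 0,"z": -65,"spin": 0}
    - {"x": 0,"y": 0,"z": -105,"spin": 0}
    - {"x": 0,"y": 30,"z": -135,"spin": 0}
    - {"x": 0,"y": 70,"z": -142,"spin": 0}
    - {"x": 3,"y": 110,"z": -142,"spin": 0}
    - {"x": 5,"y": 150,"z": -142,"spin": 0}

```text
clock: 19.35
eef_pos: [0.5531, 0.0991, 0.33]
orientation: [0.001, -0.008, 1.0, 0.0]
contact_force: [0.0, -1.0, -0.3]
opening: 0.001
gripper_force: 0.0
```

Call:
play_rows:
  targets:
    - {"x": 2,"y": 40,"z": 0,"spin": 0}
    - {"x": 4,"y": 80,"z": 0,"spin": 0}
    - {"x": 6,"y": 120,"z": 0,"spin": 0}
    - {"x": 8,"y": 160,"z": 0,"spin": 0}
    - {"x": 9,"y": 200,"z": 0,"spin": 0}
    - {"x": 10,"y": 235,"z": 0,"spin": 0}
    - {"x": 11,"y": 260,"z": 0,"spin": 0}
    - {"x": 12,"y": 273,"z": 0,"spin": 0}
  jaw: 1

```text
clock: 20.15
eef_pos: [0.536, 0.3727, 0.3287]
orientation: [-0.0, -0.009, 1.0, 0.0]
contact_force: [-0.2, 0.2, 0.1]
opening: 0.999
gripper_force: 0.0
```

Run:
```python
from h import *
print(totool([.5375,.3705,.1486]))
for cam in ['top','scene','wrist']:
    c=save(cam,cam+'3')
    for q in ['rack_handle','deck_mid','lid_mid','clip_left_pad','clip_right_pad']:
        for d in manip.spot_point(q,cam)[:1]:print(cam,q,round(d['p'],2),np.round(d['point'],4),proj(c,d['point']).round())
a=cv2.imread('pics/top3.png')[130:230,240:400]; b=cv2.imread('pics/scene3.png')[180:280,260:420]
cv2.imwrite('pics/both3.png',np.hstack([cv2.resize(a,(400,250),interpolation=2),cv2.resize(b,(400,250),interpolation=2)]))
```

```text
[ -1.58643825  -2.21630794 180.13806764]
top rack_handle 0.75 [0.5417 0.374  0.0919] [[161. 195.]]
top deck_mid 0.58 [ 0.5606 -0.0085  0.1416] [[290. 185.]]
top lid_mid 0.82 [ 0.5607 -0.0111  0.1077] [[292. 187.]]
top clip_left_pad 0.98 [0.5571 0.0378 0.1204] [[274. 188.]]
top clip_right_pad 0.75 [ 0.5604 -0.0519  0.1179] [[306. 186.]]
scene rack_handle 0.57 [0.5369 0.3695 0.0999] [[449. 283.]]
scene deck_mid 0.86 [ 0.5608 -0.0055  0.1419] [[340. 228.]]
scene lid_mid 0.85 [ 0.5599 -0.0084  0.1076] [[338. 234.]]
scene clip_left_pad 0.76 [0.5557 0.0383 0.1184] [[352. 237.]]
scene clip_right_pad 0.54 [ 0.5587 -0.0548  0.1128] [[327. 227.]]
wrist rack_handle 0.76 [0.5325 0.3723 0.0949] [[322. 175.]]
wrist clip_left_pad 0.61 [0.5583 0.037  0.1139] [[ 13. 197.]]
```

View pics/both3.png

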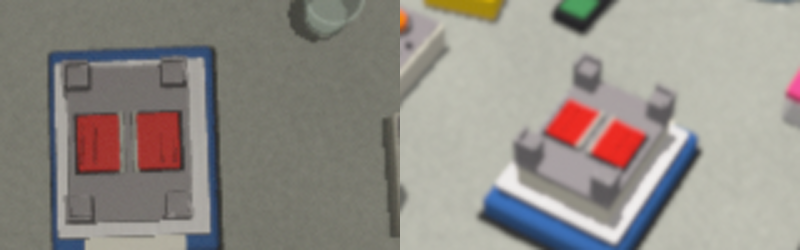

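Both clips lie flat in both views, with their pads at z≈0.118. Next I regrasp the rack.

Call:
play_rows:
  targets:
    - {"x": -1,"y": 0,"z": 15,"spin": 0}
    - {"x": -1,"y": 0,"z": 45,"spin": 0}
    - {"x": -1,"y": 0,"z": 85,"spin": 0}
    - {"x": -1,"y": 0,"z": 120,"spin": 0}
    - {"x": -1,"y": 0,"z": 150,"spin": 0}
    - {"x": -1,"y": 0,"z": 170,"spin": 0}
    - {"x": -1,"y": 0,"z": 180,"spin": 0}
    - {"x": -1,"y": 0,"z": 180,"spin": 0}

```text
clock: 21.85
eef_pos: [0.5366, 0.3701, 0.1479]
orientation: [-0.001, -0.008, 1.0, -0.001]
contact_force: [-0.6, 0.5, 0.0]
opening: 1.001
gripper_force: 0.0
```

Call:
play_rows:
  targets:
    - {"x": 0,"y": 0,"z": 0,"spin": 0}
    - {"x": 0,"y": 0,"z": 0,"spin": 0}
    - {"x": 0,"y": 0,"z": 0,"spin": 0}
    - {"x": 0,"y": 0,"z": 0,"spin": 0}
    - {"x": 0,"y": 0,"z": 0,"spin": 0}
    - {"x": 0,"y": 0,"z": 0,"spin": 0}
    - {"x": 0,"y": 0,"z": 0,"spin": 0}
    - {"x": 0,"y": 0,"z": 0,"spin": 0}
  jaw: -1
  squeeze: 80

```text
clock: 22.65
eef_pos: [0.5379, 0.3703, 0.1501]
orientation: [0.001, -0.008, 1.0, -0.0]
contact_force: [-0.4, -2.8, 6.7]
opening: 0.173
gripper_force: 78.8
```

Call:
play_rows:
  targets:
    - {"x": 0,"y": 0,"z": -4,"spin": 0}
    - {"x": 0,"y": 0,"z": -14,"spin": 0}
    - {"x": 0,"y": 0,"z": -36,"spin": 0}
    - {"x": 0,"y": 0,"z": -70,"spin": 0}
    - {"x": 0,"y": 0,"z": -105,"spin": 0}
    - {"x": 0,"y": 0,"z": -140,"spin": 0}
    - {"x": 0,"y": 0,"z": -168,"spin": 0}
    - {"x": 0,"y": 0,"z": -185,"spin": 0}

```text
clock: 23.45
eef_pos: [0.5375, 0.3709, 0.3372]
orientation: [0.001, -0.008, 1.0, 0.001]
contact_force: [0.9, 0.4, -4.7]
opening: 0.17
gripper_force: 78.4
```

Call:
play_rows:
  targets:
    - {"x": 0,"y": -8,"z": -3,"spin": 0}
    - {"x": -1,"y": -24,"z": -5,"spin": 0}
    - {"x": -2,"y": -48,"z": -5,"spin": 0}
    - {"x": -4,"y": -76,"z": -5,"spin": 0}
    - {"x": -5,"y": -106,"z": -5,"spin": 0}
    - {"x": -6,"y": -136,"z": -5,"spin": 0}
    - {"x": -7,"y": -166,"z": -5,"spin": 0}
    - {"x": -8,"y": -196,"z": -5,"spin": 0}

```text
clock: 24.25
eef_pos: [0.5473, 0.172, 0.3373]
orientation: [-0.002, -0.008, 1.0, -0.001]
contact_force: [0.1, 0.0, -4.3]
opening: 0.176
gripper_force: 78.4
```

Call:
play_rows:
  targets:
    - {"x": -1,"y": -30,"z": 0,"spin": 0}
    - {"x": -2,"y": -60,"z": 0,"spin": 0}
    - {"x": -3,"y": -90,"z": 0,"spin": 0}
    - {"x": -4,"y": -118,"z": 0,"spin": 0}
    - {"x": -5,"y": -144,"z": 0,"spin": 0}
    - {"x": -6,"y": -165,"z": 0,"spin": 0}
    - {"x": -7,"y": -178,"z": 0,"spin": 0}
    - {"x": -7,"y": -183,"z": 0,"spin": 0}

```text
clock: 25.05
eef_pos: [0.5577, -0.0099, 0.338]
orientation: [-0.001, -0.007, 1.0, 0.0]
contact_force: [0.4, 0.5, -5.5]
opening: 0.173
gripper_force: 78.4
```

Run:
```python
from h import *
manip.capture('wrist')
for cam in ['scene','top']:
    c=save(cam,cam+'4')
    for q in ['rack_handle','rack_center']:
        for d in manip.spot_point(q,cam)[:1]:print(cam,q,round(d['p'],2),np.round(d['point'],4))
s=manip.sense();print(s['eef_pos'],totool([.559,-.008,.2862]))
```

```text
scene rack_handle 0.91 [ 0.5562 -0.0114  0.2895]
scene rack_center 0.72 [ 0.555  -0.012   0.2397]
top rack_handle 0.73 [ 0.5642 -0.004   0.2817]
top rack_center 0.72 [ 0.5591 -0.0105  0.2426]
[ 0.55860669 -0.00730527  0.33938165] [-0.38005931 -0.72141864 53.18139469]
```

Call:
play_rows:
  targets:
    - {"x": -1,"y": 0,"z": 4,"spin": 0}
    - {"x": -1,"y": 0,"z": 12,"spin": 0}
    - {"x": -1,"y": 0,"z": 22,"spin": 0}
    - {"x": -1,"y": 0,"z": 31,"spin": 0}
    - {"x": -1,"y": 0,"z": 37,"spin": 0}
    - {"x": -1,"y": 0,"z": 40,"spin": 0}
    - {"x": -1,"y": 0,"z": 42,"spin": 0}
    - {"x": -1,"y": 0,"z": 42,"spin": 0}

```text
clock: 26.2
eef_pos: [0.5596, -0.0082, 0.2973]
orientation: [-0.0, -0.008, 1.0, 0.0]
contact_force: [0.0, 0.7, -4.7]
opening: 0.17
gripper_force: 78.4
```

Call:
play_rows:
  targets:
    - {"x": 0,"y": 0,"z": 2,"spin": 0}
    - {"x": 0,"y": 0,"z": 4,"spin": 0}
    - {"x": 0,"y": 0,"z": 6,"spin": 0}
    - {"x": 0,"y": 0,"z": 7,"spin": 0}
    - {"x": 0,"y": 0,"z": 8,"spin": 0}
    - {"x": 0,"y": 0,"z": 8,"spin": 0}
    - {"x": 0,"y": 0,"z": 8,"spin": 0}
    - {"x": 0,"y": 0,"z": 8,"spin": 0}

```text
clock: 27.0
eef_pos: [0.5597, -0.0082, 0.2895]
orientation: [0.0, -0.008, 1.0, 0.0]
contact_force: [-0.4, -0.3, -5.0]
opening: 0.17
gripper_force: 78.4
```

Call:
play_rows:
  targets:
    - {"x": 0,"y": 0,"z": 1,"spin": 0}
    - {"x": 0,"y": 0,"z": 2,"spin": 0}
    - {"x": 0,"y": 0,"z": 2.5,"spin": 0}
    - {"x": 0,"y": 0,"z": 3,"spin": 0}
    - {"x": 0,"y": 0,"z": 3.5,"spin": 0}
    - {"x": 0,"y": 0,"z": 3.5,"spin": 0}
    - {"x": 0,"y": 0,"z": 3.5,"spin": 0}
    - {"x": 0,"y": 0,"z": 3.5,"spin": 0}

```text
clock: 27.8
eef_pos: [0.5597, -0.0084, 0.2871]
orientation: [0.001, -0.008, 1.0, -0.0]
contact_force: [-3.9, -2.1, 4.7]
opening: 0.171
gripper_force: 79.9
```

Call:
play_rows:
  targets:
    - {"x": 0,"y": 0,"z": -0.5,"spin": 0}
    - {"x": 0,"y": 0,"z": -0.5,"spin": 0}
    - {"x": 0,"y": 0,"z": -0.5,"spin": 0}
    - {"x": 0,"y": 0,"z": -0.5,"spin": 0}
    - {"x": 0,"y": 0,"z": -0.5,"spin": 0}
    - {"x": 0,"y": 0,"z": -0.5,"spin": 0}
    - {"x": 0,"y": 0,"z": -0.5,"spin": 0}
    - {"x": 0,"y": 0,"z": -0.5,"spin": 0}
  jaw: 1

```text
clock: 28.6
eef_pos: [0.5597, -0.0082, 0.2864]
orientation: [0.0, -0.008, 1.0, 0.0]
contact_force: [-0.2, 0.9, 0.1]
opening: 0.998
gripper_force: 0.0
```

Call:
play_rows:
  targets:
    - {"x": 0,"y": 0,"z": -4,"spin": 0}
    - {"x": 0,"y": 0,"z": -14,"spin": 0}
    - {"x": 0,"y": 0,"z": -30,"spin": 0}
    - {"x": 0,"y": 0,"z": -50,"spin": 0}
    - {"x": 0,"y": 0,"z": -70,"spin": 0}
    - {"x": 0,"y": 0,"z": -85,"spin": 0}
    - {"x": 0,"y": 0,"z": -93,"spin": 0}
    - {"x": 0,"y": 0,"z": -93,"spin": 0}

```text
clock: 29.4
eef_pos: [0.5603, -0.0083, 0.3811]
orientation: [0.002, -0.008, 1.0, -0.0]
contact_force: [-0.3, 0.2, 0.1]
opening: 1.001
gripper_force: 0.0
```

Call:
play_rows:
  targets:
    - {"x": 1,"y": -12,"z": 0,"spin": 0}
    - {"x": 5,"y": -40,"z": 0,"spin": 0}
    - {"x": 12,"y": -80,"z": 0,"spin": 0}
    - {"x": 20,"y": -122,"z": 0,"spin": 0}
    - {"x": 28,"y": -164,"z": 0,"spin": 0}
    - {"x": 38,"y": -206,"z": 0,"spin": 0}
    - {"x": 46,"y": -240,"z": 0,"spin": 0}
    - {"x": 52,"y": -262,"z": 0,"spin": 0}
  jaw: -1
  squeeze: 30

```text
clock: 30.2
eef_pos: [0.5103, -0.2741, 0.3779]
orientation: [-0.001, -0.007, 1.0, 0.0]
contact_force: [0.7, 0.0, -0.3]
opening: -0.001
gripper_force: 0.0
```

Run:
```python
from h import *
for cam in ['scene','top','wrist']:
    c=save(cam,cam+'5')
    for q in ['rack_handle','rack_center','button_top']:
        for d in manip.spot_point(q,cam)[:3]:print(cam,q,round(d['p'],2),np.round(d['point'],4),proj(c,d['point']).round(),totool(d['point']).round(1))
s=manip.sense();print(s['eef_pos'],manip.tip_reach)
a=cv2.imread('pics/top5.png')[130:230,240:400]; b=cv2.imread('pics/scene5.png')[160:260,260:420]
top=np.hstack([cv2.resize(a,(400,250),interpolation=2),cv2.resize(b,(400,250),interpolation=2)])
w=cv2.resize(cv2.imread('pics/wrist5.png'),(560,350)); cv2.imwrite('pics/all5.png',np.vstack([top,cv2.copyMakeBorder(w,0,0,0,240,0)]))
```

```text
scene rack_handle 0.9 [ 0.5584 -0.0056  0.2359] [[341. 207.]] [-51.5 268.2 141.8]
scene rack_handle 0.17 [0.5584 0.0383 0.1175] [[351. 238.]] [-52.2 312.  260.2]
scene rack_center 0.85 [ 0.5582 -0.0102  0.1918] [[339. 216.]] [-51.1 261.5 186.5]
scene button_top 0.64 [ 0.2859 -0.382   0.0734] [[292. 154.]] [ 226.5 -107.7  305.1]
scene button_top 0.43 [ 0.5401 -0.5777  0.0664] [[211. 174.]] [ -24.8 -307.2  311.4]
scene button_top 0.42 [ 0.495  -0.387   0.0736] [[258. 185.]] [  17.5 -115.8  304.6]
top rack_center 0.59 [ 0.5624 -0.0097  0.1943] [[289. 182.]] [-55.  259.3 185. ]
top button_top 0.61 [ 0.5406 -0.5759  0.0706] [[482. 193.]] [ -23.1 -306.5  308.6]
top button_top 0.52 [ 0.2861 -0.3837  0.0641] [[421. 281.]] [ 228.  -109.8  315.2]
wrist rack_handle 0.91 [ 0.5549 -0.0085  0.2317] [[617. 253.]] [-47.4 260.7 147.8]
wrist rack_center 0.91 [ 0.5566 -0.009   0.1874] [[572. 235.]] [-49.  260.4 192.1]
wrist rack_center 0.15 [ 0.5549 -0.0058  0.231 ] [[620. 253.]] [-47.3 263.6 148.5]
wrist button_top 0.92 [ 0.5018 -0.3898  0.0701] [[232. 159.]] [  12.5 -119.3  309.4]
wrist button_top 0.77 [ 0.5354 -0.5795  0.064 ] [[102. 179.]] [ -17.8 -309.5  315.5]
[ 0.51216107 -0.27031786  0.37949305] 0.0726
```

View pics/all5.png

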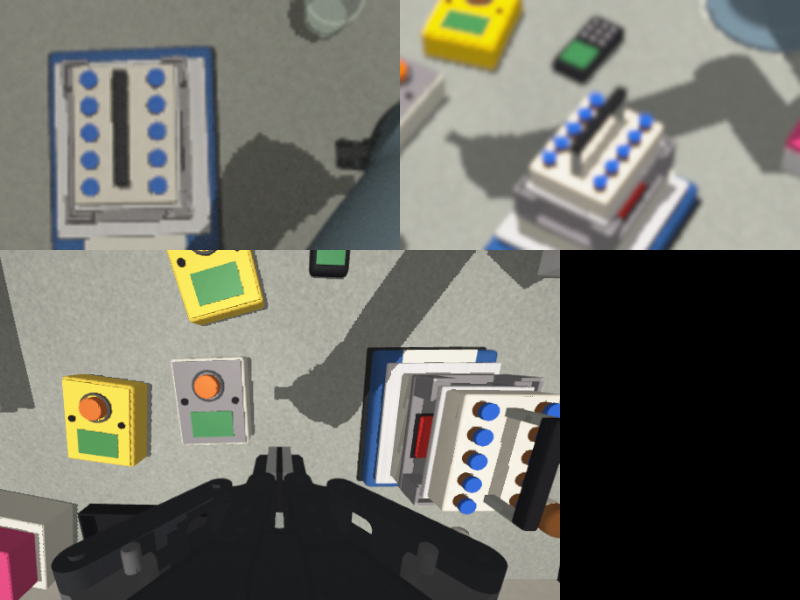

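The rack sits squarely inside the lips. In the wrist view, the white box's button shows at about (232,159), next to the yellow look-alike at (102,179). Next I approach the white one.

Call:
play_rows:
  targets:
    - {"x": 2,"y": -15,"z": 5,"spin": 0}
    - {"x": 6,"y": -45,"z": 20,"spin": 0}
    - {"x": 10,"y": -80,"z": 45,"spin": 0}
    - {"x": 14,"y": -105,"z": 80,"spin": 0}
    - {"x": 15,"y": -117,"z": 118,"spin": 0}
    - {"x": 15,"y": -117,"z": 150,"spin": 0}
    - {"x": 15,"y": -117,"z": 175,"spin": 0}
    - {"x": 15,"y": -117,"z": 185,"spin": 0}

```text
clock: 31.6
eef_pos: [0.497, -0.388, 0.1906]
orientation: [-0.002, -0.008, 1.0, 0.002]
contact_force: [0.1, 0.2, -0.8]
opening: 0.0
gripper_force: 0.0
```

Run:
```python
from h import *
for cam in ['scene','top','wrist']:
    manip.capture(cam)
    for d in manip.spot_point('button_top',cam)[:3]:print(cam,round(d['p'],2),np.round(d['point'],4),totool(d['point']).round(1))
print(manip.sense()['eef_pos'])
```

```text
scene 0.61 [ 0.5378 -0.5751  0.0694] [ -37.4 -188.   122.6]
scene 0.47 [ 0.497  -0.387   0.0716] [  0.4   0.7 120.9]
top 0.47 [ 0.5007 -0.385   0.0689] [ -1.4   4.1 126.6]
wrist 0.94 [ 0.5355 -0.5789  0.064 ] [ -32.3 -190.   133. ]
wrist 0.55 [ 0.5018 -0.3881  0.0707] [ -1.7   1.3 125.7]
[ 0.49974824 -0.38912333  0.19639742]
```

Call:
play_rows:
  targets:
    - {"x": 0,"y": 2,"z": 8,"spin": 0}
    - {"x": 0,"y": 2,"z": 22,"spin": 0}
    - {"x": 0,"y": 2,"z": 36,"spin": 0}
    - {"x": 0,"y": 2,"z": 45,"spin": 0}
    - {"x": 0,"y": 2,"z": 49,"spin": 0}
    - {"x": 0,"y": 2,"z": 52,"spin": 0}
    - {"x": 0,"y": 2,"z": 54,"spin": 0}
    - {"x": 0,"y": 2,"z": 54,"spin": 0}

```text
clock: 32.7
eef_pos: [0.499, -0.3863, 0.1409]
orientation: [0.0, -0.008, 1.0, -0.0]
contact_force: [-0.7, 0.5, 2.6]
opening: 0.003
gripper_force: 1.2
```

Call:
play_rows:
  targets:
    - {"x": 0,"y": 0,"z": 2,"spin": 0}
    - {"x": 0,"y": 0,"z": 4,"spin": 0}
    - {"x": 0,"y": 0,"z": 6,"spin": 0}
    - {"x": 0,"y": 0,"z": 7,"spin": 0}
    - {"x": 0,"y": 0,"z": 8,"spin": 0}
    - {"x": 0,"y": 0,"z": 8,"spin": 0}
    - {"x": 0,"y": 0,"z": 8,"spin": 0}
    - {"x": 0,"y": 0,"z": 8,"spin": 0}

```text
clock: 33.5
eef_pos: [0.499, -0.3864, 0.1337]
orientation: [0.001, -0.008, 1.0, -0.0]
contact_force: [-3.1, 1.5, 7.8]
opening: -0.005
gripper_force: 4.1
```

Call:
play_rows:
  targets:
    - {"x": 0,"y": 0,"z": 0.5,"spin": 0}
    - {"x": 0,"y": 0,"z": 1,"spin": 0}
    - {"x": 0,"y": 0,"z": 1.5,"spin": 0}
    - {"x": 0,"y": 0,"z": 2,"spin": 0}
    - {"x": 0,"y": 0,"z": 2,"spin": 0}
    - {"x": 0,"y": 0,"z": 2,"spin": 0}
    - {"x": 0,"y": 0,"z": 2,"spin": 0}
    - {"x": 0,"y": 0,"z": 2,"spin": 0}

```text
clock: 34.3
eef_pos: [0.499, -0.3864, 0.1335]
orientation: [0.001, -0.008, 1.0, -0.001]
contact_force: [-5.8, 5.0, 18.2]
opening: 0.002
gripper_force: 9.4
```

The button is on its hard stop: 18 N with no further travel. Releasing it and retreating.

Call:
play_rows:
  targets:
    - {"x": 0,"y": 0,"z": -5,"spin": 0}
    - {"x": 0,"y": 0,"z": -15,"spin": 0}
    - {"x": 0,"y": 0,"z": -35,"spin": 0}
    - {"x": 0,"y": 0,"z": -65,"spin": 0}
    - {"x": 0,"y": 0,"z": -95,"spin": 0}
    - {"x": 0,"y": 0,"z": -120,"spin": 0}
    - {"x": 0,"y": 0,"z": -130,"spin": 0}
    - {"x": 0,"y": 0,"z": -130,"spin": 0}

```text
clock: 35.1
eef_pos: [0.4995, -0.387, 0.2618]
orientation: [0.001, -0.008, 1.0, -0.001]
contact_force: [0.3, -1.7, 0.1]
opening: 0.004
gripper_force: 0.0
```

Run:
```python
from h import *
for cam in ['scene','top']:
    c=save(cam,cam+'6')
    for q in ['rack_handle','rack_center','bottle','beaker']:
        for d in manip.spot_point(q,cam)[:1]:print(cam,q,round(d['p'],2),np.round(d['point'],4))
cv2.imwrite('pics/fin.png',cv2.resize(cv2.imread('pics/scene6.png')[130:350,170:490],(800,550),interpolation=2))
```

```text
scene rack_handle 0.91 [ 0.5572 -0.0104  0.2327]
scene rack_center 0.66 [ 0.5581 -0.0126  0.1891]
scene bottle 0.73 [ 0.7261  0.2384 -0.    ]
scene beaker 0.93 [ 0.7345 -0.2455  0.0026]
top rack_handle 0.62 [ 0.5624 -0.0042  0.2298]
top rack_center 0.72 [ 0.5596 -0.009   0.1904]
top bottle 0.79 [ 0.7314  0.2397 -0.0018]
top beaker 0.84 [ 0.7326 -0.249  -0.0011]
```

View pics/fin.png

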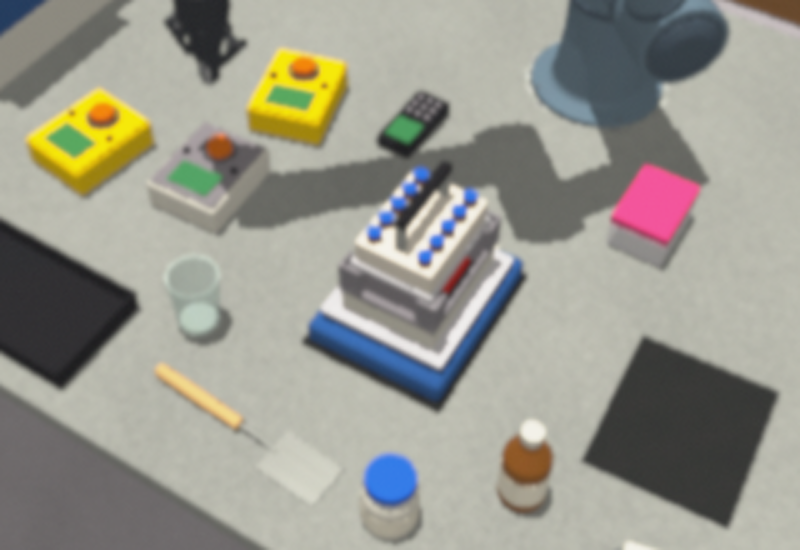

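The final view shows the rack level on its posts at about (420,240) in the crop. The bottle and beaker stand where they were, and the gripper is clear of everything.

```bash
python3 -c "
from rig import manip
print(manip.sign_off())"
```

```text
the job is handed in; nothing more can be done
None
```

The job is handed in: both clips are snapped flat, the rack is back squarely on its posts and released, the white box's start button was then pressed to its hard stop and let go, and the bottle and beaker stand where they were.

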